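# Slide the till board into its notch and turn the button over it

## Task

With the fingertips, push the loose pale board by its trailing edge along the two dark runners of the tool till, towards the end that carries the red turn-button, until it drops flat into the notch there. Then push the red button round about a quarter turn so that it points squarely over the board and keeps it in, and leave both free. Only push gently: do not grip, lift or ram anything, and leave the mallet, the plane and the offcut where they are.

Things in the scene. Friction and masses are not known exactly. Their poses are not given: they have to be found in the camera images.
- till: Fixed wooden frame, 410 (x) by 188 mm (y). Origin at bench level, mid-frame; x is the way the board slides, towards the end rail with the red button; z up. Cheeks (inner faces y = +-78 mm, tops z = 64 mm) guide the board; inside them dark runners (|y| 55 to 78 mm, top z = 50 mm) run from the open end x = -210 mm. Between the runners it is open but for stretchers below z = 20 mm.
- notch (a point): Centre of the locating notch, at its floor level, at (114, 0, 42) mm of the till. Here the runners are 8 mm lower (z = 42 mm) from the step at x = 46 mm to the end rail at x = 182 mm: 136 mm long. The end rail (x = 182 to 208 mm, full width, top z = 62 mm) stops the board. Axes as the till's.
- board: Loose pale board, 130 (x) by 150 (y) by 18 mm, about 0.2 kg, on the runners with 3 mm play each side. Origin: centre of its underside; axes as the till's. Underside at z = 50 mm on the runners; seated it lies flat at z = 42 mm, centre within 3 mm of the notch's. Its leading edge dips first; a finger pressed on it may hold the trailing edge up by friction until it backs off.
- board_rear (a point): Middle of the board's trailing edge face (the one to push), half-way up its thickness, at (-65, 0, 9) mm from the board's origin. It is exposed over its whole 18 mm height between the runners.
- turn_button (a joint): Angle of the red turn-button on its vertical pivot on the end rail, held by slight friction (under 2 N at its tip): 0 = parked, lying along the end rail (pointing to the till's +y); it grows counter-clockwise seen from above; 1.57 = pointing to the till's -x, over the notch and the board in it. Stops at 0 and 1.9.
- button_pivot (a point): Pivot axis of the red button, half-way up its thickness; at (195, 0, 71) mm in the till's frame. The button is a red bar 16 mm wide and 16 mm high (its underside 63 mm, its top 79 mm above the bench), reaching 52 mm from the pivot one way and 10 mm the other.
- button_tip (a point): Middle of the far end of the red button, half-way up, 52 mm from the pivot.
- mallet: Bystander: joiner's mallet standing on its head, a dark wooden drum 72 mm in diameter and 110 mm high; origin at the centre of the drum's underside; a handle slopes down along its +x to the bench, 230 mm out.
- plane: Bystander: iron bench plane, 200 mm (x) by 56 mm (y), handle up to 92 mm high; origin at the centre of its sole.
- offcut: Bystander: dark block 110 by 60 by 28 mm high lying on the bench; origin at the centre of its underside.
There are look-alikes about, which are no part of the job. There is more than one size of the board; the job needs the largest.

How it is judged (in metres and radians):
On the way, in this order (a step that is already met when the one before it is completed fails the run):
1. the board has dropped flat into the notch while the button is still parked (z of board in the frame of till between 0.038 and 0.0445 m and x of board in the frame of till above 0.106 m and angle between board's own z axis and vertical below 0.03 rad and value of joint turn_button below 0.7 rad), for 0.2 s.
2. the button is turned over the board in the notch (z of board in the frame of till between 0.038 and 0.0445 m and x of board in the frame of till above 0.106 m and angle between board's own z axis and vertical below 0.03 rad and value of joint turn_button above 1.2 rad), for 0.2 s.
At the end, for the whole second after the job is handed in: The board lies flat in the notch (underside within 2.5 mm of the notch floor and more than 106 mm along the till, tilted under 0.03 rad), at rest, and the button stands beyond 1.2 rad, over the board (all of step 2 and linear speed of board below 0.02 m/s); the robot touches nothing.
It fails at once if the board is lifted more than 15 mm off the runners (z of board in the frame of till above 0.065 m).
It fails at once if the board is gripped or rammed (over 45 N) (contact force between the fingers and board above 45 N).
It fails at once if the button is gripped or forced (over 35 N) (contact force between the fingers and turn_button above 35 N).
It fails at once if the mallet, the plane or the offcut is moved more than 20 mm (distance of any of mallet, plane, offcut from where it was at the start of the episode above 0.02 m).
It also fails if it takes over 53 s, if anything falls off the work surface, if the arm or the gripper's body presses on something with over 40 N, if the wrist force passes 120 N, or if a joint passes its speed limit or range.

## Robot

A 6-joint arm with a two-finger parallel gripper is mounted at the origin on the work surface. World frame = base frame: x ahead of the robot, y to its left, z up, the work surface at z = 0. Lengths are in m, angles in degrees, forces in N, time in s.
With the tool pointing down it reaches from about 0.35 to 0.875 m from the base axis. Payload 4.2 kg.
Tool frame: the origin (TCP) lies between the finger pads; the fingertips stand 17 mm ahead of it and the grasp point (between the pads) lies 2 mm behind it; z points along the fingers, y is the direction in which the jaws open and shut (so a half turn about z gives the same grasp; the last joint's range is limited). The gripper opens to 87 mm and grips with 3 to 60 N. Pads are 19 mm wide; open, the fingers measure 117 mm over their backs; the gripper's body (75 mm by 190 mm) begins 51 mm behind the grasp point.
Start: joints at [-61.96, 22.042, 0.453, 0, -68.411, -14.817], TCP at [0.143, -0.608, 0.24] pointing down, gripper open.
Joint ranges: [-179.83, 179.83], [-69.29, 118.12], [-61.27, 80.66], [-181.25, 117.63], [-171.15, -9.14], [-177.46, 177.46]. Speed limits (degrees/s): [159.86, 159.86, 180, 180, 180, 180].

## Interface

Orientations are given as a 3x3 rotation matrix whose columns are the frame's x, y, z axes.
In Python, from station import r gives the robot as it stands.
- The arm moves only by the shell command python3 -m creep 'ROWS'. ROWS is JSON, a list of rows, each a list of 7 numbers: the opening, from 0 (shut) to 1 (fully open), then the shift along the tool's x, y, z scaled (see below), then the turn, a rotation vector about the tool's x, y, z scaled (see below). A call has 1 to 5 rows; each row is the pose to reach, as a shift and turn from the pose measured when the call began, along the tool's axes at that moment, turning the shorter way round; what a row does not reach only later rows make up. The controller multiplies each number of a shift by 300 mm and each number of a turn by 180 degrees. A row lasts 1/12 s, in which the tool goes at most 41.7 mm and 7.16 degrees, less where a joint would pass 70% of its speed; a pose out of reach is approached as far as the arm can. A call with a number of a shift or a turn outside -1 to 1 is refused whole. A call with a gripper value outside its range is refused whole. The fingers move at their own pace and stop on an object; the grip force is fixed at half the most. Time passes only in rows, so rows that repeat a pose let the fingers close. It gives the time, the measured TCP pose, the force and the opening at its end, in the units of the state.
- r.sense(): the state, without advancing time (a new reading comes with each control period).
- r.capture(name): name is "side" or "top" or "wrist"; returns the picture (480x640x3 uint8, blue, green, red); there is no depth.
- r.camera_model(name): a dict with "mtx" (3x3 intrinsics, pixels), "dist" ([k1, k2, p1, p2, k3] as OpenCV has them; the pictures are not rectified), "R" (3x3) and "t" (3): a world point X has camera coordinates R X + t; the wrist camera has in their place "mount" (4x4, takes a point from camera to tool coordinates, whose origin is the TCP and whose axes are the flange's). Camera axes: x right, y down, z forward; pixel columns grow to the right and rows downward; lengths in m; the calibration is good to about 2 mm. A picture is of the moment at which its call begins: read the wrist's pose just before it. camera_model takes no time and is no camera call.
- r.finish_job(): hands the job in, once; it reports no verdict.
Trained networks look in the newest picture that a camera, given by its name, has taken for a name from the list of things; names that differ only in an ending like _2 or _b are one class to them, and where a whole thing is asked for, a point or a joint stands for the part that bears it (a point fixed in the world has none). Each returns a list of dicts, best first, with "score" (0 to 1); they miss things now and then, are a little off and sometimes report something else, mostly with a low value. They report only what shows in the picture. A call takes as long as a camera call. They do not tell look-alikes from the thing itself.
- r.recognise(camera, target): "rect" ([left, top, right, bottom] as shares, 0 to 1, of the picture: columns of its width, rows of its height, round what is visible of it).
- r.outline_of(camera, target): "pixels" (480x640 bool, what is visible of it) and "rect" ([left, top, right, bottom] as shares, 0 to 1, of the picture: columns of its width, rows of its height, round what is visible of it).
The state is a dict: "time_s": time; "joints": joint angles; "joint_velocities": joint speeds; "effort": joint torques, N m; "tcp_pos": TCP position; "ee_rot": TCP orientation; "wrist_force": force on the tool from outside, world axes, zero at the start; "moment": the same for the moment, N m; "gripper_width": opening from 0.0 (shut) to 1.0 (fully open).
Only numpy, scipy, OpenCV 4.12 (cv2) and the standard library are available. Lean on these libraries where they do the work, as an engineer would, in place of code of your own. Each camera call takes 0.05 s, during which the arm holds its last target.

## Working session

There is one attempt and no reset: what is moved stays moved. The work goes in short steps, Python scripts to look and compute and a shell command to move; the robot and the scene stay as the last step left them, time stands still between calls to the robot, and variables do not carry over. Pictures are saved under pics/ and viewed, and the job is handed in when it is done.

```bash
ls; mkdir -p pics; python3 - <<'E'
from station import r
import cv2
s=r.sense(); print(s)
for n in("side","top","wrist"):
    cv2.imwrite(f"pics/{n}0.png",r.capture(n)); print(n,r.camera_model(n))
E
```

```text
pics
{'time_s': 0.0, 'joints': array([-6.19597656e+01,  2.20900892e+01,  3.78060801e-01, -2.96238587e-02,
       -6.84102245e+01, -1.48171949e+01]), 'joint_velocities': array([ 0.03741228, -0.09360532,  0.04971873,  0.01629467, -0.01501115,
        0.0360299 ]), 'effort': array([ 1.55636510e-03, -3.90668356e+01,  1.87402976e+01,  4.21980411e+00,
        1.09218748e-02, -1.99038946e-04]), 'tcp_pos': array([ 0.14285865, -0.60786125,  0.23845326]), 'ee_rot': array([[-9.73530594e-01, -2.28556004e-01, -5.78691811e-04],
       [-2.28556722e-01,  9.73528313e-01,  2.10921399e-03],
       [ 8.12993417e-05,  2.18564825e-03, -9.99997608e-01]]), 'wrist_force': array([-0.49421893, -0.04423617,  0.73119785]), 'moment': array([-0.02949896,  0.01945002,  0.03700533]), 'gripper_width': 0.9975369440961193}
side {'mtx': array([[551.9641842 ,   0.        , 318.47695282],
       [  0.        , 551.9641842 , 240.06827583],
       [  0.        ,   0.        ,   1.        ]]), 'dist': array([-0.10340456,  0.        ,  0.        ,  0.        ,  0.        ]), 'R': array([[-0.94252874, -0.333937  , -0.01120905
[... 502 characters left out ...]
      [ 0.06838078, -0.00846567, -0.99762338]]), 't': array([0.02829311, 0.60368025, 1.24402733])}
wrist {'mtx': array([[432.92061416,   0.        , 318.79496204],
       [  0.        , 432.92061416, 234.71897274],
       [  0.        ,   0.        ,   1.        ]]), 'dist': array([-0.08239368,  0.        ,  0.        ,  0.        ,  0.        ]), 'mount': array([[ 8.87221300e-04, -9.56333405e-01, -2.92276636e-01,
         8.03846096e-02],
       [ 9.99999511e-01,  9.76263143e-04, -1.58795413e-04,
        -9.69405526e-04],
       [ 4.37200265e-04, -2.92276352e-01,  9.56333803e-01,
        -1.45465409e-01],
       [ 0.00000000e+00,  0.00000000e+00,  0.00000000e+00,
         1.00000000e+00]])}
```

View pics/top0.png

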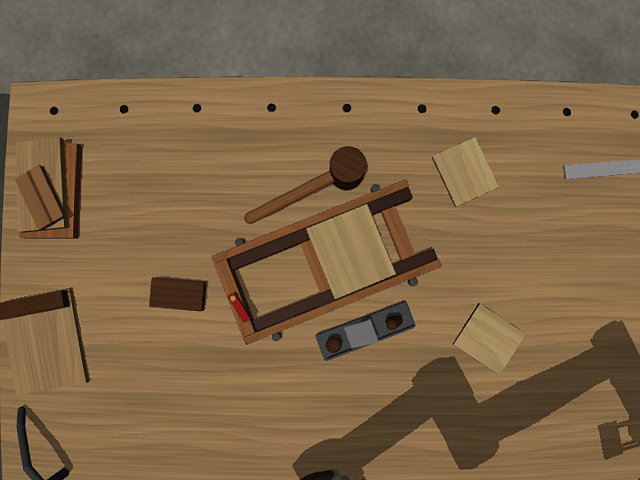

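View pics/side0.png

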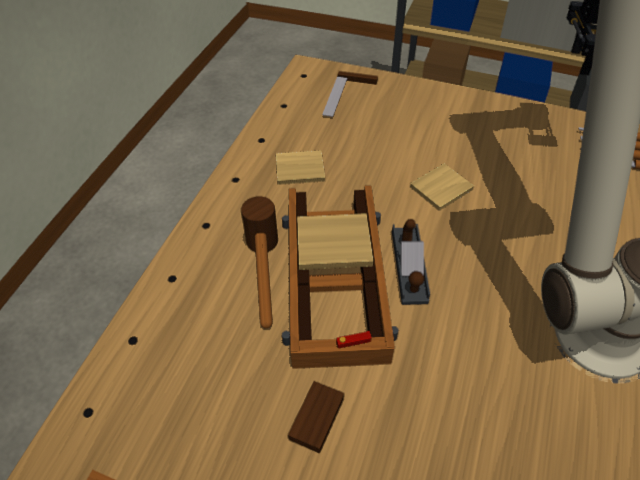

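View pics/wrist0.png

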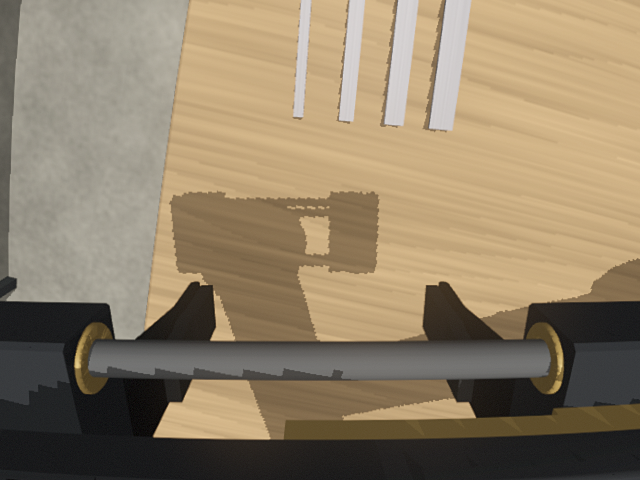

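The largest board is the one on the runners, at top (350,252). The look-alikes are the bench boards at (465,172) and (489,338). The red button is at (238,307), pointing down-right, which is the till's +y, so it is parked. I'll measure next.

```bash
cat > h.py <<'E'
import numpy as np, cv2
from station import r
from scipy.optimize import least_squares
def proj(n,P):
    m=r.camera_model(n); P=np.asarray(P,float).reshape(-1,3)
    return cv2.projectPoints(P,cv2.Rodrigues(m['R'])[0],m['t'],m['mtx'],m['dist'])[0][:,0]
def tri(pt):  # dict cam->pixel
    A=[];b=[]
    for n,p in pt.items():
        m=r.camera_model(n); q=cv2.undistortPoints(np.array([[p]],float),m['mtx'],m['dist'])[0,0]
        for i in (0,1):
            A.append(m['R'][i]-q[i]*m['R'][2]); b.append(q[i]*m['t'][2]-m['t'][i])
    return np.linalg.lstsq(np.array(A),np.array(b),rcond=None)[0]
E
python3 - <<'E'
from h import *
import pickle
O={}
for n in("top","side"):
    im=r.capture(n)
    for t in("till","board","turn_button","mallet","plane","offcut"):
        o=r.outline_of(n,t)
        for k in o[:4]:
            print(n,t,round(k['score'],2),(np.array(k['rect'])*[640,480,640,480]).round(0),k['pixels'].sum())
            O.setdefault((n,t),[]).append(k)
    im2=im
    c=im[160:360,190:460] if n=="top" else im[180:380,230:440]
    cv2.imwrite(f"pics/{n}crop.png",cv2.resize(c,None,fx=2.9,fy=2.9,interpolation=cv2.INTER_CUBIC))
pickle.dump(O,open("O.pkl","wb"))
E
```

```text
top till 0.93 [211. 180. 440. 344.] 10014
top board 0.86 [431. 137. 497. 206.] 2653
top board 0.75 [307. 203. 394. 298.] 5044
top board 0.67 [450. 305. 526. 376.] 2828
top turn_button 0.81 [226. 293. 253. 324.] 300
top mallet 0.69 [249. 147. 365. 225.] 2362
top mallet 0.64 [212. 180. 440. 347.] 9814
top plane 0.8 [317. 301. 415. 359.] 2927
top plane 0.38 [229. 294. 252. 325.] 266
top offcut 0.75 [148. 279. 207. 311.] 1630
side till 0.68 [282. 186. 398. 372.] 9555
side board 0.95 [299. 216. 372. 266.] 3801
side board 0.72 [274. 151. 323. 183.] 1419
side board 0.65 [409. 162. 473. 209.] 1602
side turn_button 0.72 [337. 331. 373. 349.] 363
side mallet 0.87 [241. 195. 279. 330.] 2622
side plane 0.9 [393. 220. 432. 303.] 2375
side offcut 0.68 [291. 382. 346. 449.] 2379
```

View pics/topcrop.png

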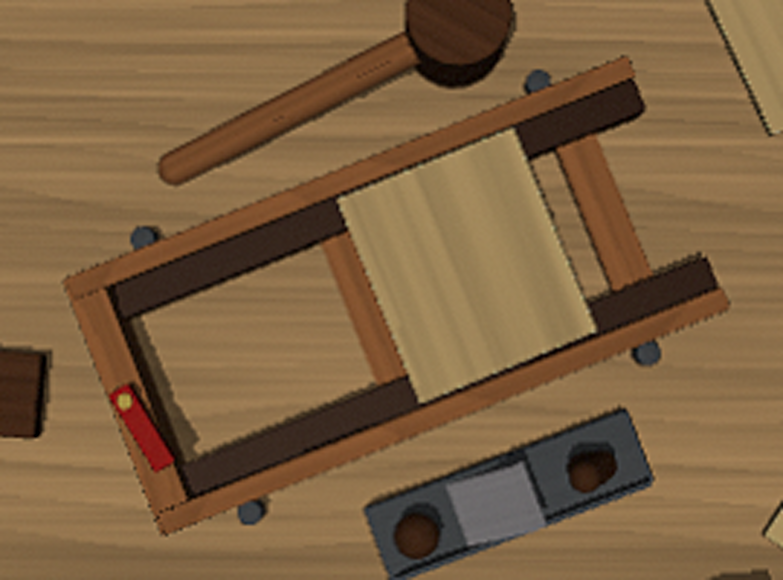

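View pics/sidecrop.png

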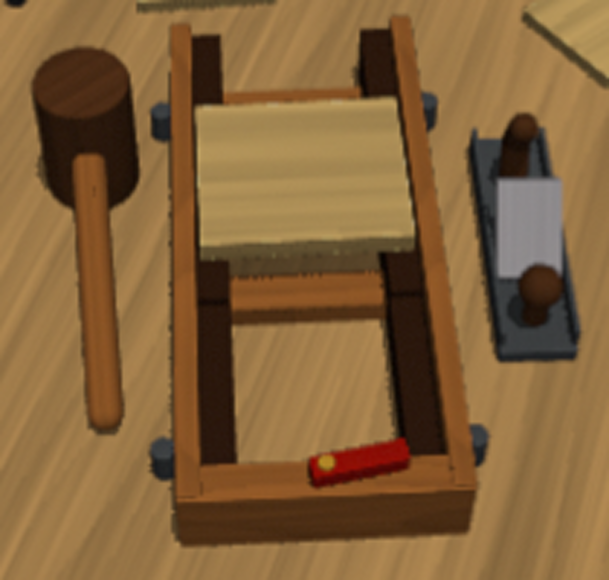

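```bash
cat > fit.py <<'E'
from h import *
T=lambda u,v:(190+u/2.9,160+v/2.9); S=lambda u,v:(230+u/2.9,180+v/2.9)
till={'e-':((.208,-.094,.062),T(66,285),S(177,503)),'e+':((.208,.094,.062),T(163,533),S(473,487)),
'o-':((-.202,-.094,.064),T(632,58),S(171,27)),'o+':((-.202,.094,.064),T(728,303),S(409,17))}
brd={'l-':((.065,-.075,.018),T(337,198),S(202,250)),'l+':((.065,.075,.018),T(418,403),S(413,237)),
't-':((-.065,-.075,.018),T(517,128),S(195,108)),'t+':((-.065,.075,.018),T(597,327),S(398,98))}
def fit(D):
    M=np.array([v[0] for v in D.values()])
    def X(p):
        c,s=np.cos(p[3]),np.sin(p[3]); return M@np.array([[c,-s,0],[s,c,0],[0,0,1]]).T+p[:3]
    f=lambda p:np.r_[(proj('top',X(p))-[v[1] for v in D.values()]).ravel(),(proj('side',X(p))-[v[2] for v in D.values()]).ravel()]
    q=least_squares(f,[.5,-.05,0,1.9],loss='soft_l1'); print(q.x.round(4),'res px',f(q.x).round(1)); return q.x
for D in(till,brd):
    for k,v in D.items(): print(k,tri({'top':v[1],'side':v[2]}).round(4))
    p=fit(D)
    if D is till: pt=p
    else:
        a=pt[3];R=np.array([[np.cos(a),-np.sin(a)],[np.sin(a),np.cos(a)]])
        print('board in till',R.T@(p[:2]-pt[:2]),p[2]-pt[2])
np.save('till.npy',pt)
print('piv',tri({'top':T(124,401),'side':S(326,463)}),'tip',tri({'top':T(160,462),'side':S(407,452)}))
def tw(P): 
    P=np.asarray(P,float);return np.c_[P[:,:2]@R.T+pt[:2],P[:,2]+pt[2]]
print(tw([(.195,0,.079),(.195,.052,.071),(-.08,0,.059)]))
for n,u0,v0 in(('top',190,160),('side',230,180)):
    im=cv2.imread(f'pics/{n}crop.png')
    for L in ([(.208,-.094,.062),(.208,.094,.062),(-.202,.094,.064),(-.202,-.094,.064)],[(.182,-.055,.042),(.182,.055,.042),(-.21,.055,.05),(-.21,-.055,.05)],[(.195+.008,-.01,.079),(.203,.052,.079),(.187,.052,.079),(.187,-.01,.079)]):
        q=((proj(n,tw(L))-[u0,v0])*2.9).astype(np.int32); cv2.polylines(im,[q],True,(0,255,0),1)
    cv2.imwrite(f'pics/{n}ov.png',im)
E
python3 fit.py
```

```text
e- [0.5589 0.2693 0.0564]
e+ [0.3894 0.2005 0.0591]
o- [ 0.7171 -0.1207  0.0537]
o+ [ 0.5443 -0.1856  0.0595]
[ 0.5527  0.04   -0.0031  1.9528] res px [ 0.4 -2.   1.4  1.  -3.6  0.4 -1.1  3.2 -1.3 -1.8  0.8 -0.9 -0.8  0.3
 -0.2  0.7]
l- [0.6162 0.0824 0.0593]
l+ [0.4784 0.0273 0.0644]
t- [ 0.6664 -0.0403  0.0603]
t+ [ 0.5276 -0.0948  0.0644]
[ 0.5721 -0.0062  0.0445  1.9546] res px [ 0.4  0.5  0.7  0.4 -0.8  0.4  0.1  2.  -1.8 -1.3 -0.1  0.1 -0.6 -0.1
 -1.3  0.7]
board in till [-0.05002409 -0.00081269] 0.04764963399993672
piv [0.47883445 0.22460948 0.07818164] tip [0.43611166 0.19996033 0.07549929]
[[ 0.48003077  0.2209001   0.07585123]
 [ 0.43177916  0.201515    0.06785123]
 [ 0.58254815 -0.03427667  0.05585123]]
```

View pics/topov.png

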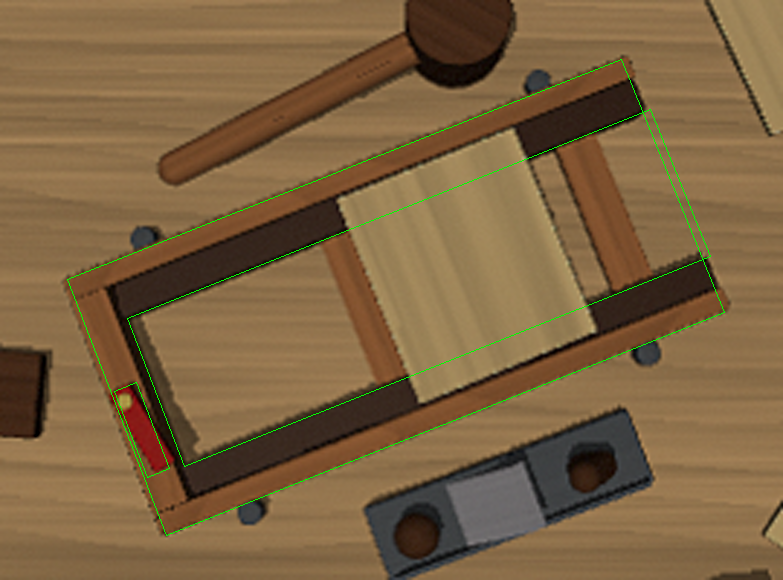

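View pics/sideov.png

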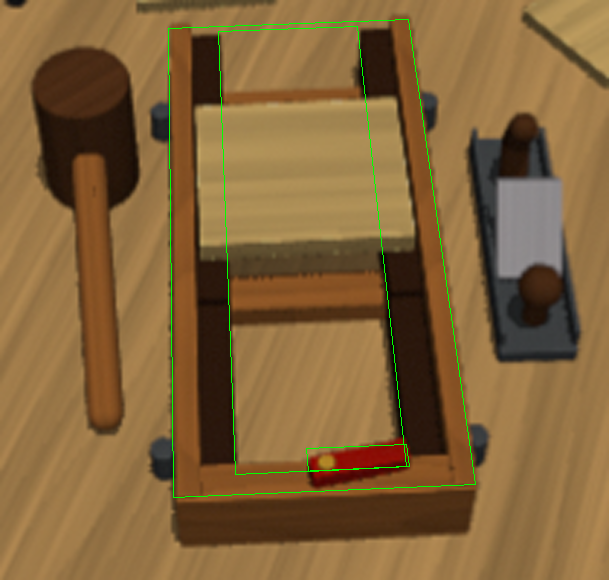

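The till fit has yaw 1.953 rad, with residuals of 1-3 px. The board on the runners measures about 130×150 with its top at z ≈ 0.062, against 0.068 by the text; the side view reads a few mm low. Its centre is at till x ≈ -50 mm. The button is at about 8°, so parked. I'll write a helper that converts till targets into row units.

```bash
cat > go.py <<'E'
# python3 go.py tx ty z : row numbers to bring TCP to till (tx,ty) m, height z, tool x = -till x
import sys
from h import *
from scipy.spatial.transform import Rotation as Ro
p=np.load('till.npy'); a=p[3]; R=np.array([[np.cos(a),-np.sin(a)],[np.sin(a),np.cos(a)]])
s=r.sense(); Rt=np.array(s['ee_rot']); P=np.array(s['tcp_pos'])
print('t',round(s['time_s'],2),'till xy',(R.T@(P[:2]-p[:2])*1e3).round(1),'z',(P[2]*1e3).round(1),'F till',(R.T@s['wrist_force'][:2]).round(1),s['wrist_force'][2].round(1),'w',round(s['gripper_width'],2))
if len(sys.argv)>3:
    x,y,z=map(float,sys.argv[1:4])
    D=np.array([[-np.cos(a),np.sin(a)*1,0],[-np.sin(a),-np.cos(a),0],[0,0,-1.]])
    D[:,1]=np.cross(D[:,2],D[:,0])
    W=np.r_[R@[x,y]+p[:2],z]
    sh=Rt.T@(W-P); rv=Ro.from_matrix(Rt.T@D).as_rotvec(degrees=True)
    print('shift/.3',(sh/.3).round(4),'|mm|',(np.linalg.norm(sh)*1e3).round(1),'turn/180',(rv/180).round(4))
E
python3 go.py -0.15 0 0.238
```

```text
t 0.85 till xy [-448.9  621.9] z 239.6 F till [0.9 0.4] -0.2 w 1.0
shift/.3 [-1.8992  1.2972  0.0053] |mm| 690.0 turn/180 [-0.      0.     -0.5482]
```

```bash
python3 -m creep '[[0.5,-1,0.683,0,0,0,-0.5],[0.5,-1,0.683,0,0,0,-0.5],[0.5,-1,0.683,0,0,0,-0.5],[0.5,-1,0.683,0,0,0,-0.5],[0.5,-1,0.683,0,0,0,-0.5]]'; python3 go.py -0.15 0 0.238
```

```text
time_s: 1.27
tcp_pos: [0.2845, -0.4532, 0.2397]
ee_rot: [[-0.651, -0.759, 0.0], [-0.759, 0.651, -0.0], [0.0, -0.001, -1.0]]
wrist_force: [1.7, -0.2, 0.3]
gripper_width: 0.706
t 1.27 till xy [-357.6  432.8] z 239.7 F till [-0.9 -1.5] 0.3 w 0.71
shift/.3 [-1.5992 -0.0514  0.0058] |mm| 480.0 turn/180 [-1.000e-04 -1.000e-04 -3.474e-01]
```

```bash
python3 -m creep '[[0.5,-1,-0.03,0,0,0,-0.347],[0.5,-1,-0.03,0,0,0,-0.347],[0.5,-1,-0.03,0,0,0,-0.347],[0.5,-1,-0.03,0,0,0,-0.347],[0.5,-1,-0.03,0,0,0,-0.347]]'; python3 go.py -0.15 0 0.238
```

```text
time_s: 1.68
tcp_pos: [0.4248, -0.2988, 0.2402]
ee_rot: [[-0.084, -0.997, 0.001], [-0.997, 0.084, -0.001], [0.001, -0.001, -1.0]]
wrist_force: [0.6, -0.9, 0.3]
gripper_width: 0.504
t 1.68 till xy [-266.7  245. ] z 240.2 F till [-1.  -0.3] 0.3 w 0.5
shift/.3 [-0.7142 -0.5549  0.0074] |mm| 271.3 turn/180 [-0.0003 -0.0003 -0.1482]
```

```bash
python3 -m creep '[[0.5,-0.714,-0.555,0,0,0,-0.148],[0.5,-0.714,-0.555,0,0,0,-0.148],[0.5,-0.714,-0.555,0,0,0,-0.148],[0.5,-0.714,-0.555,0,0,0,-0.148],[0.5,-0.714,-0.555,0,0,0,-0.148]]'; python3 go.py -0.15 0 0.18
```

```text
time_s: 2.1
tcp_pos: [0.5658, -0.1452, 0.2404]
ee_rot: [[0.376, -0.927, 0.002], [-0.927, -0.376, -0.001], [0.001, -0.001, -1.0]]
wrist_force: [0.7, -0.8, -0.1]
gripper_width: 0.501
t 2.1 till xy [-176.7   56.9] z 240.4 F till [-1.  -0.4] -0.1 w 0.5
shift/.3 [-0.0887 -0.1897  0.2016] |mm| 87.2 turn/180 [-0.0004 -0.0004  0.001 ]
```

```bash
python3 -m creep '[[0.5,-0.089,-0.19,0.05,0,0,0.001],[0.5,-0.089,-0.19,0.1,0,0,0.001],[0.5,-0.089,-0.19,0.1,0,0,0.001],[0.5,-0.089,-0.19,0.1,0,0,0.001]]'; python3 go.py -0.15 0 0.062; python3 - <<'E'
from h import *
s=r.sense();im=r.capture('wrist');cv2.imwrite('pics/w1.png',im);np.savez('w1.npz',R=s['ee_rot'],p=s['tcp_pos'])
E
```

```text
time_s: 2.43
tcp_pos: [0.6086, -0.0978, 0.2086]
ee_rot: [[0.375, -0.927, -0.002], [-0.927, -0.375, -0.001], [0.0, 0.002, -1.0]]
wrist_force: [-0.1, -0.2, -0.6]
gripper_width: 0.501
t 2.43 till xy [-148.7   -0.5] z 208.6 F till [-0.2  0.2] -0.6 w 0.5
shift/.3 [0.0043 0.0006 0.4886] |mm| 146.6 turn/180 [ 0.0007 -0.0001  0.0007]
```

View pics/w1.png

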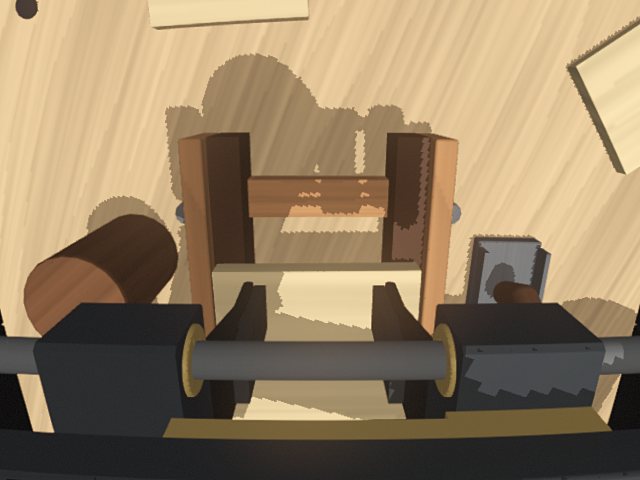

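The wrist view shows the till symmetrically, with the mallet to its left and the plane to its right. The board's trailing edge is at row ~265, columns 213–422. I'll check the fit against it.

```bash
cat > wr.py <<'E'
from h import *
def wproj(P,R,p):
    m=r.camera_model('wrist');M=m['mount'];T=np.eye(4);T[:3,:3]=R;T[:3,3]=p;C=np.linalg.inv(T@M)
    return cv2.projectPoints(np.asarray(P,float),cv2.Rodrigues(C[:3,:3])[0],C[:3,3],m['mtx'],m['dist'])[0][:,0]
p=np.load('till.npy');a=p[3];Rt=np.array([[np.cos(a),-np.sin(a),0],[np.sin(a),np.cos(a),0],[0,0,1]])
tw=lambda P:np.asarray(P,float)@Rt.T+[p[0],p[1],0]
E
python3 - <<'E'
from wr import *
d=np.load('w1.npz')
P=[(-.202,-.094,.064),(-.202,.094,.064),(-.202,.078,.064),(-.202,-.078,.064),(-.21,-.055,.05),(-.21,.055,.05),(-.115,-.075,.068),(-.115,.075,.068),(-.115,-.055,.05),(-.115,.055,.05)]
q=wproj(tw(P),d['R'],d['p'])
for a,b in zip(P,q):print(a,b.round(0))
im=cv2.imread('pics/w1.png')
for b in q:cv2.circle(im,tuple(int(v) for v in b),3,(0,255,0),1)
cv2.imwrite('pics/w1o.png',cv2.resize(im[110:320,150:480],None,fx=2.4,fy=2.4))
E
```

```text
(-0.202, -0.094, 0.064) [178. 148.]
(-0.202, 0.094, 0.064) [460. 149.]
(-0.202, 0.078, 0.064) [436. 149.]
(-0.202, -0.078, 0.064) [202. 148.]
(-0.21, -0.055, 0.05) [239. 134.]
(-0.21, 0.055, 0.05) [399. 134.]
(-0.115, -0.075, 0.068) [214. 272.]
(-0.115, 0.075, 0.068) [424. 272.]
(-0.115, -0.055, 0.05) [245. 263.]
(-0.115, 0.055, 0.05) [392. 263.]
```

View pics/w1o.png

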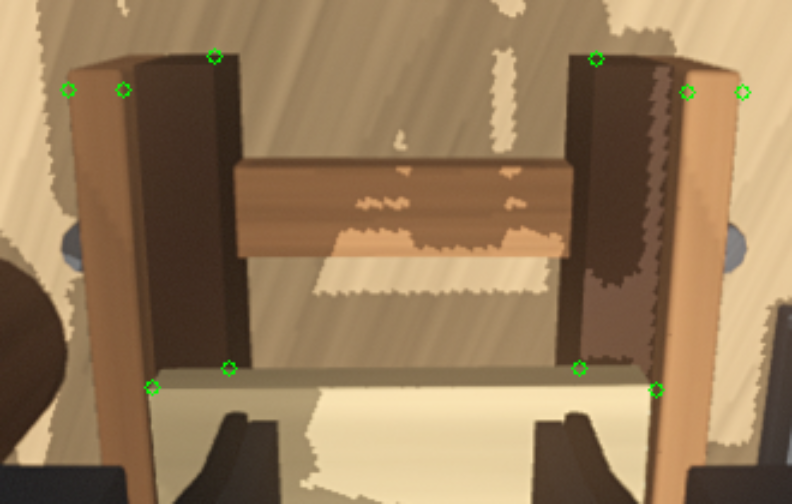

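The prediction matches the board's trailing edge within about 1 mm, at till x = -115 mm. I'll lower behind it.

```bash
python3 -m creep '[[0.5,0.004,0,0.13,0,0,0],[0.5,0.004,0,0.26,0,0,0],[0.5,0.004,0,0.39,0,0,0],[0.5,0.004,0,0.485,0,0,0],[0.5,0.004,0,0.485,0,0,0]]'; python3 go.py -0.13 0 0.062; python3 - <<'E'
from h import *
cv2.imwrite('pics/t2.png',cv2.resize(r.capture('top')[140:360,190:460],None,fx=2.5,fy=2.5));cv2.imwrite('pics/s2.png',cv2.resize(r.capture('side')[150:380,220:450],None,fx=2.5,fy=2.5))
E
```

```text
time_s: 2.9
tcp_pos: [0.6043, -0.1014, 0.0592]
ee_rot: [[0.371, -0.929, -0.011], [-0.929, -0.371, -0.001], [-0.003, 0.011, -1.0]]
wrist_force: [-1.1, -0.3, -0.2]
gripper_width: 0.497
t 2.9 till xy [-150.4    4.8] z 59.2 F till [0.2 1.1] -0.2 w 0.5
shift/.3 [-0.0681 -0.0158 -0.0092] |mm| 21.2 turn/180 [ 0.0035  0.001  -0.0007]
```

View pics/s2.png

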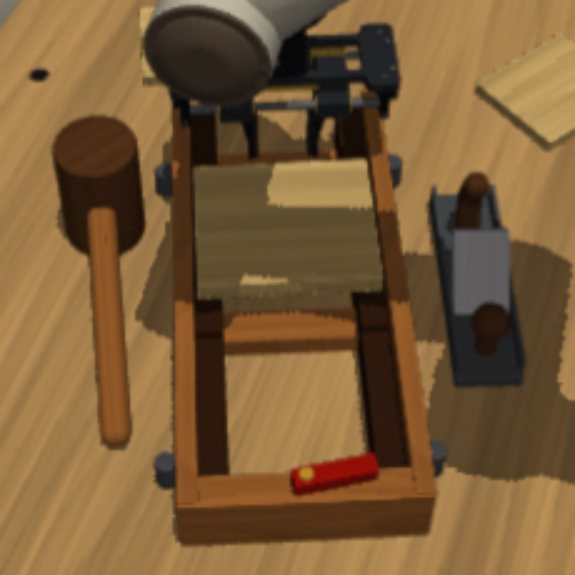

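```bash
python3 -m creep '[[0.5,-0.02,-0.016,-0.009,0.0035,0.001,0],[0.5,-0.05,-0.016,-0.009,0.0035,0.001,0],[0.5,-0.065,-0.016,-0.009,0.0035,0.001,0],[0.5,-0.065,-0.016,-0.009,0.0035,0.001,0]]'; python3 go.py -0.1 0 0.062
```

```text
time_s: 3.33
tcp_pos: [0.6069, -0.0801, 0.0701]
ee_rot: [[0.375, -0.927, 0.015], [-0.927, -0.375, -0.0], [0.006, -0.014, -1.0]]
wrist_force: [0.0, 0.2, -0.4]
gripper_width: 0.503
t 3.33 till xy [-131.6   -5.5] z 70.1 F till [ 0.2 -0.1] -0.4 w 0.5
shift/.3 [-0.1054  0.0186  0.0263] |mm| 33.1 turn/180 [-0.0044 -0.0019  0.0006]
```

```bash
python3 -m creep '[[0.5,0,0,0,0,0,0],[0.5,0,0,0,0,0,0],[0.5,0,0,0,0,0,0]]'; for i in 1 2 3; do python3 go.py -0.12 0 0.062; python3 -c "
from station import r
r.capture('wrist')"; done
```

```text
time_s: 3.58
tcp_pos: [0.6071, -0.08, 0.0706]
ee_rot: [[0.375, -0.927, 0.016], [-0.927, -0.375, -0.0], [0.006, -0.015, -1.0]]
wrist_force: [0.6, -0.6, -0.4]
gripper_width: 0.501
t 3.58 till xy [-131.6   -5.8] z 70.6 F till [-0.7 -0.3] -0.4 w 0.5
shift/.3 [-0.0387  0.0196  0.0282] |mm| 15.5 turn/180 [-0.0047 -0.002   0.0007]
t 3.63 till xy [-131.6   -5.6] z 70.4 F till [-0.2 -1.2] -0.2 w 0.5
shift/.3 [-0.0388  0.0191  0.0274] |mm| 15.4 turn/180 [-0.0045 -0.002   0.0007]
t 3.68 till xy [-131.6   -5.5] z 70.2 F till [-0.1  0.2] 0.1 w 0.5
shift/.3 [-0.039   0.0186  0.0267] |mm| 15.2 turn/180 [-0.0044 -0.0019  0.0006]
```

```bash
python3 -m creep '[[0.5,0,0.009,0.013,-0.0022,-0.001,0],[0.5,0,0.0186,0.027,-0.0044,-0.0019,0],[0.5,0,0.0186,0.027,-0.0044,-0.0019,0],[0.5,0,0.0186,0.027,-0.0044,-0.0019,0],[0.5,0,0.0186,0.027,-0.0044,-0.0019,0]]';python3 go.py -0.1 0 0.062
```

```text
time_s: 4.15
tcp_pos: [0.6018, -0.0824, 0.0616]
ee_rot: [[0.374, -0.927, -0.0], [-0.927, -0.374, -0.0], [0.0, 0.001, -1.0]]
wrist_force: [0.0, 0.5, -0.1]
gripper_width: 0.505
t 4.15 till xy [-1.318e+02  1.000e-01] z 61.6 F till [ 0.5 -0.2] -0.1 w 0.5
shift/.3 [-0.1062 -0.0005 -0.0012] |mm| 31.9 turn/180 [ 0.0002 -0.      0.0005]
```

```bash
python3 -m creep '[[0.5,-0.015,0,0,0,0,0],[0.5,-0.03,0,0,0,0,0],[0.5,-0.045,0,0,0,0,0],[0.5,-0.065,0,0,0,0,0],[0.5,-0.085,0,0,0,0,0]]';python3 go.py -0.07 0 0.062
```

```text
time_s: 4.57
tcp_pos: [0.592, -0.0582, 0.0617]
ee_rot: [[0.374, -0.927, -0.0], [-0.927, -0.374, -0.0], [0.0, 0.0, -1.0]]
wrist_force: [0.4, -1.1, -0.9]
gripper_width: 0.498
t 4.57 till xy [-1.057e+02  1.000e-01] z 61.7 F till [-1.2  0. ] -0.9 w 0.5
shift/.3 [-0.119  -0.0006 -0.0011] |mm| 35.7 turn/180 [ 0.0001 -0.      0.0006]
```

```bash
python3 -m creep '[[0.5,-0.022,0,0,0,0,0],[0.5,-0.044,0,0,0,0,0],[0.5,-0.066,0,0,0,0,0],[0.5,-0.088,0,0,0,0,0],[0.5,-0.11,0,0,0,0,0]]';python3 go.py -0.03 0 0.062
python3 -m creep '[[0.5,-0.022,0,0,0,0,0],[0.5,-0.044,0,0,0,0,0],[0.5,-0.066,0,0,0,0,0],[0.5,-0.088,0,0,0,0,0],[0.5,-0.11,0,0,0,0,0]]';python3 go.py -0.0 0 0.062
```

```text
time_s: 4.98
tcp_pos: [0.5794, -0.0268, 0.0617]
ee_rot: [[0.375, -0.927, -0.0], [-0.927, -0.375, -0.0], [0.0, 0.0, -1.0]]
wrist_force: [1.2, -0.4, -0.9]
gripper_width: 0.501
t 4.98 till xy [-71.9   0.2] z 61.7 F till [-0.8 -1. ] -0.9 w 0.5
shift/.3 [-0.1397 -0.0009 -0.001 ] |mm| 41.9 turn/180 [ 0.0001 -0.      0.0007]
time_s: 5.4
tcp_pos: [0.5668, 0.0043, 0.0618]
ee_rot: [[0.375, -0.927, -0.0], [-0.927, -0.375, -0.0], [0.0, 0.0, -1.0]]
wrist_force: [-0.5, -1.4, -0.2]
gripper_width: 0.498
t 5.4 till xy [-38.3   0.2] z 61.8 F till [-1.1  1. ] -0.2 w 0.5
shift/.3 [-0.1278 -0.001  -0.0007] |mm| 38.3 turn/180 [ 0.0001 -0.0001  0.0007]
```

```bash
python3 - <<'E'
from h import *
s=r.sense()
cv2.imwrite('pics/t3.png',cv2.resize(r.capture('top')[140:360,190:460],None,fx=2.5,fy=2.5));cv2.imwrite('pics/s3.png',cv2.resize(r.capture('side')[150:380,220:450],None,fx=2.5,fy=2.5))
cv2.imwrite('pics/w3.png',r.capture('wrist'));np.savez('w3.npz',R=s['ee_rot'],p=s['tcp_pos'])
E
```

```text
(no output)
```

View pics/s3.png

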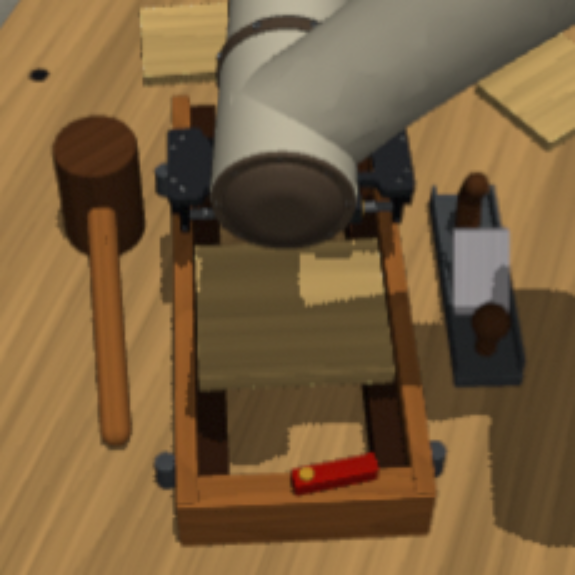

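View pics/t3.png

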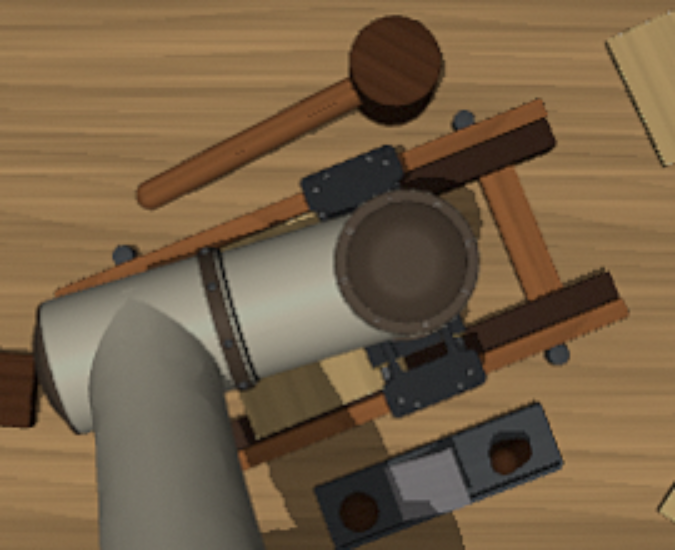

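```bash
python3 -m creep '[[0.5,-0.022,0,0,0,0,0],[0.5,-0.044,0,0,0,0,0],[0.5,-0.066,0,0,0,0,0],[0.5,-0.088,0,0,0,0,0],[0.5,-0.11,0,0,0,0,0]]';python3 go.py
python3 -m creep '[[0.5,-0.022,0,0,0,0,0],[0.5,-0.044,0,0,0,0,0],[0.5,-0.066,0,0,0,0,0],[0.5,-0.08,0,0,0,0,0],[0.5,-0.09,0,0,0,0,0]]';python3 go.py 0.03 0 0.062
python3 - <<'E'
from h import *
cv2.imwrite('pics/s4.png',cv2.resize(r.capture('side')[150:380,220:450],None,fx=2.5,fy=2.5))
E
```

```text
time_s: 5.97
tcp_pos: [0.5544, 0.0355, 0.062]
ee_rot: [[0.376, -0.927, 0.0], [-0.927, -0.376, -0.0], [0.0, -0.0, -1.0]]
wrist_force: [0.7, -2.8, 1.6]
gripper_width: 0.496
t 5.97 till xy [-4.8  0.1] z 62.0 F till [-2.8  0.4] 1.6 w 0.5
time_s: 6.38
tcp_pos: [0.5436, 0.0612, 0.0617]
ee_rot: [[0.376, -0.927, -0.001], [-0.927, -0.376, -0.0], [-0.0, 0.001, -1.0]]
wrist_force: [-0.1, -0.3, -0.8]
gripper_width: 0.499
t 6.38 till xy [23.1  0.5] z 61.7 F till [-0.2  0.2] -0.8 w 0.5
shift/.3 [-0.0231 -0.0018 -0.0008] |mm| 6.9 turn/180 [0.0002 0.     0.0011]
```

View pics/s4.png

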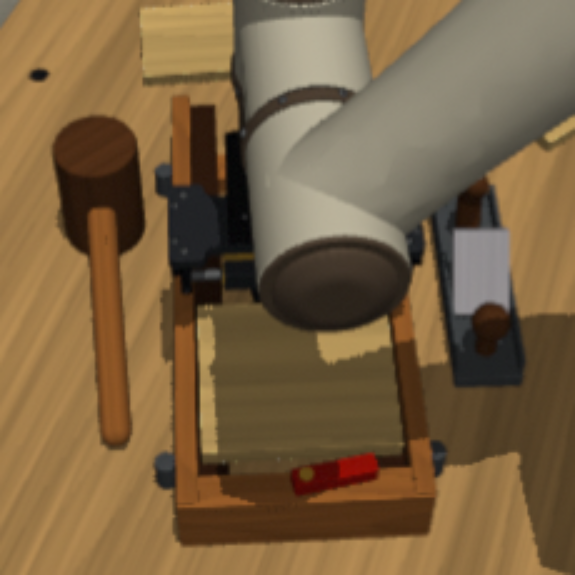

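```bash
python3 -m creep '[[0.5,-0.008,0,0,0,0,0],[0.5,-0.016,0,0,0,0,0],[0.5,-0.024,0,0,0,0,0],[0.5,-0.032,0,0,0,0,0],[0.5,-0.038,0,0,0,0,0]]';python3 go.py 0.036 0 0.062
python3 - <<'E'
from h import *
cv2.imwrite('pics/s5.png',cv2.resize(r.capture('side')[230:390,270:430],None,fx=3.5,fy=3.5))
E
```

```text
time_s: 6.85
tcp_pos: [0.5392, 0.072, 0.0617]
ee_rot: [[0.376, -0.927, -0.001], [-0.927, -0.376, -0.0], [-0.0, 0.001, -1.0]]
wrist_force: [0.5, -0.7, -0.4]
gripper_width: 0.502
t 6.85 till xy [34.8  0.6] z 61.7 F till [-0.8 -0.2] -0.4 w 0.5
shift/.3 [-0.004  -0.0019 -0.0009] |mm| 1.3 turn/180 [0.0002 0.     0.0011]
```

View pics/s5.png

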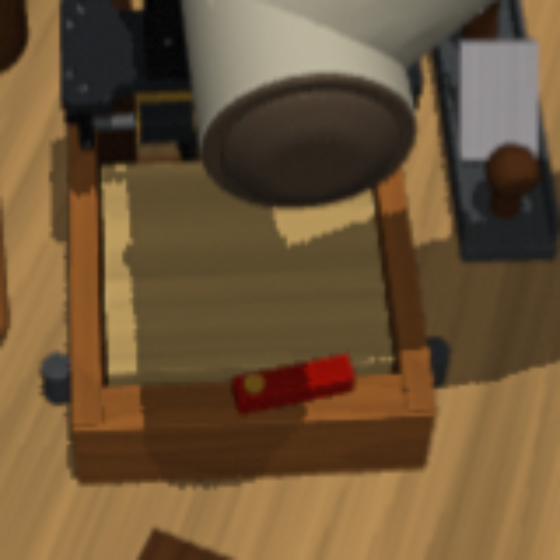

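```bash
python3 -m creep '[[0.5,-0.004,0,0,0,0,0],[0.5,-0.008,0,0,0,0,0],[0.5,-0.008,0,0,0,0,0]]';python3 go.py 0.036 0 0.062
python3 - <<'E'
from h import *
cv2.imwrite('pics/s6.png',cv2.resize(r.capture('side')[230:390,270:430],None,fx=3.5,fy=3.5))
E
```

```text
time_s: 7.15
tcp_pos: [0.5382, 0.0746, 0.0618]
ee_rot: [[0.376, -0.926, -0.001], [-0.926, -0.376, 0.0], [-0.0, 0.001, -1.0]]
wrist_force: [0.0, -0.5, 0.7]
gripper_width: 0.503
t 7.15 till xy [37.6  0.5] z 61.8 F till [-0.5  0.2] 0.7 w 0.5
shift/.3 [ 0.0053 -0.0017 -0.0007] |mm| 1.7 turn/180 [0.0002 0.0001 0.0012]
```

View pics/s6.png

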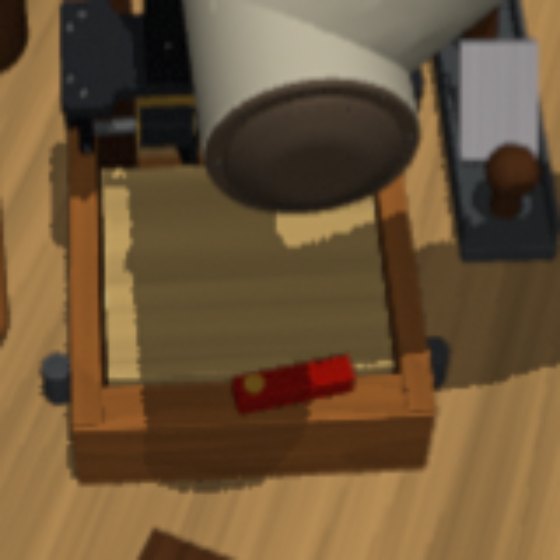

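```bash
python3 -m creep '[[0.5,-0.003,0,0,0,0,0],[0.5,-0.006,0,0,0,0,0],[0.5,-0.006,0,0,0,0,0]]';python3 go.py 
python3 - <<'E'
from h import *
s=r.sense()
cv2.imwrite('pics/w7.png',r.capture('wrist'));np.savez('w7.npz',R=s['ee_rot'],p=s['tcp_pos'])
E
```

```text
time_s: 7.45
tcp_pos: [0.5377, 0.0764, 0.0619]
ee_rot: [[0.376, -0.926, -0.0], [-0.926, -0.376, 0.0], [-0.0, 0.0, -1.0]]
wrist_force: [0.1, -0.8, 0.1]
gripper_width: 0.501
t 7.45 till xy [39.4  0.4] z 61.9 F till [-0.8  0.2] 0.1 w 0.5
```

View pics/w7.png

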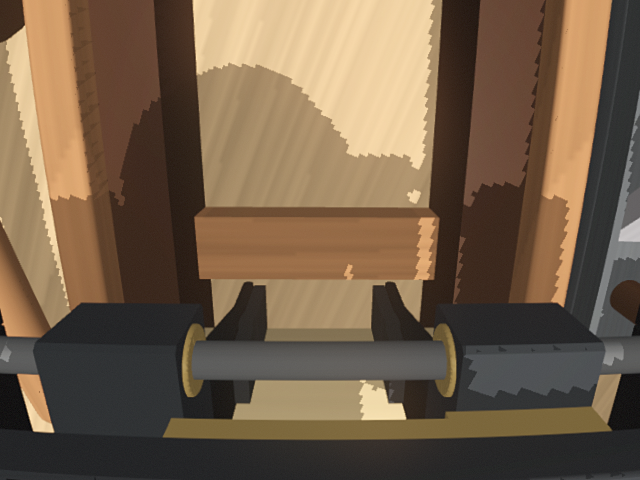

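```bash
python3 -m creep '[[0.5,0.03,0,0,0,0,0],[0.5,0.1,0,0,0,0,0],[0.5,0.15,0,0,0,0,0],[0.5,0.15,0,0,0,0,0]]';python3 go.py 
python3 - <<'E'
from h import *
s=r.sense()
cv2.imwrite('pics/w8.png',r.capture('wrist'));np.savez('w8.npz',R=s['ee_rot'],p=s['tcp_pos'])
cv2.imwrite('pics/s8.png',cv2.resize(r.capture('side')[230:390,270:430],None,fx=3.5,fy=3.5))
E
```

```text
time_s: 7.83
tcp_pos: [0.5555, 0.0326, 0.0618]
ee_rot: [[0.374, -0.927, 0.0], [-0.927, -0.374, 0.0], [-0.0, -0.0, -1.0]]
wrist_force: [-0.0, -0.2, -0.9]
gripper_width: 0.499
t 7.83 till xy [-7.8  0.2] z 61.8 F till [-0.2  0.1] -0.9 w 0.5
```

View pics/w8.png

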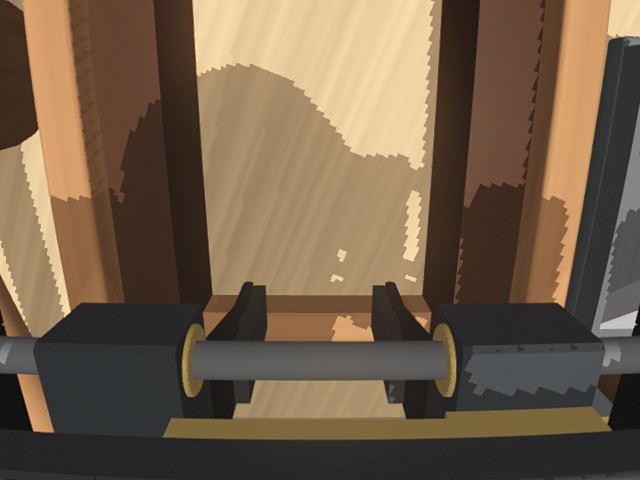

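View pics/s8.png

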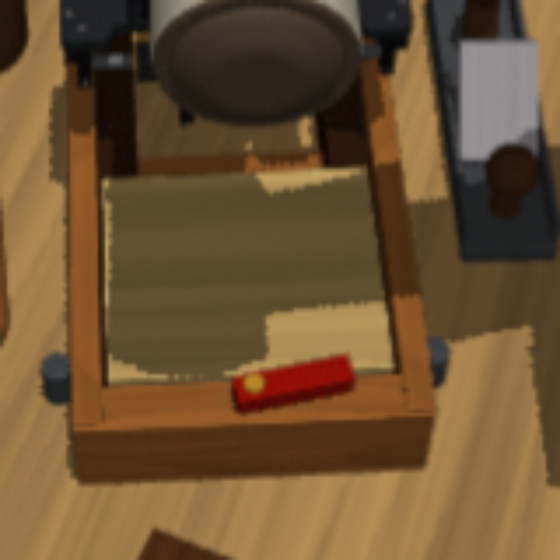

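The side view suggests the trailing corner went down by about 3 px, which fits an 8 mm drop. I'll raise the arm and look from the wrist and top cameras.

```bash
python3 -m creep '[[0.5,0,0,-0.12,0,0,0],[0.5,0,0,-0.24,0,0,0],[0.3,0,0,-0.36,0,0,0],[0,0,0,-0.46,0,0,0],[0,0,0,-0.46,0,0,0]]';python3 go.py 
python3 - <<'E'
from h import *
s=r.sense()
cv2.imwrite('pics/w9.png',r.capture('wrist'));np.savez('w9.npz',R=s['ee_rot'],p=s['tcp_pos'])
E
```

```text
time_s: 8.35
tcp_pos: [0.5584, 0.0351, 0.2072]
ee_rot: [[0.377, -0.926, 0.014], [-0.926, -0.377, 0.003], [0.002, -0.014, -1.0]]
wrist_force: [0.8, -0.4, 0.7]
gripper_width: 0.351
t 8.35 till xy [-6.6 -3.5] z 207.2 F till [-0.7 -0.5] 0.7 w 0.35
```

View pics/w9.png

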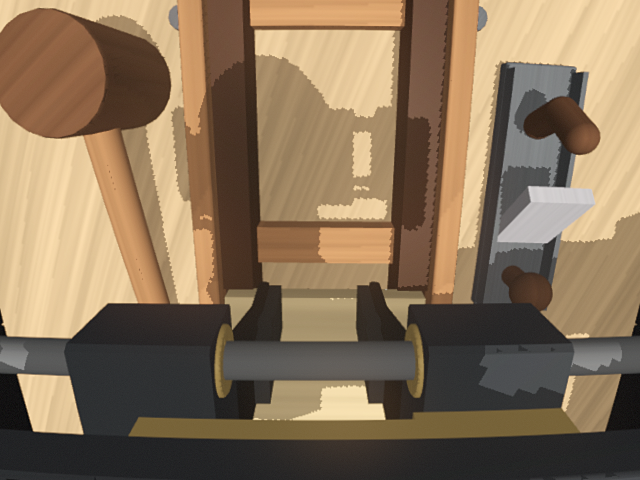

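```bash
python3 - <<'E'
from wr import *
d=np.load('w9.npz');im=cv2.imread('pics/w9.png')
for z,c in((.060,(0,255,0)),(.068,(0,0,255))):
  for x in(.049,):
    q=wproj(tw([(x,-.075,z),(x,-.055,z),(x,.055,z),(x,.075,z)]),d['R'],d['p']);print(z,q.round(1).tolist())
im=cv2.resize(im[255:325,190:470],None,fx=2.8,fy=5)
cv2.imwrite('pics/w9z.png',im)
E
```

```text
0.06 [[224.9, 295.7], [251.6, 296.1], [399.9, 297.7], [426.7, 297.8]]
0.068 [[222.5, 300.4], [249.8, 300.8], [401.7, 302.4], [429.1, 302.5]]
```

View pics/w9z.png

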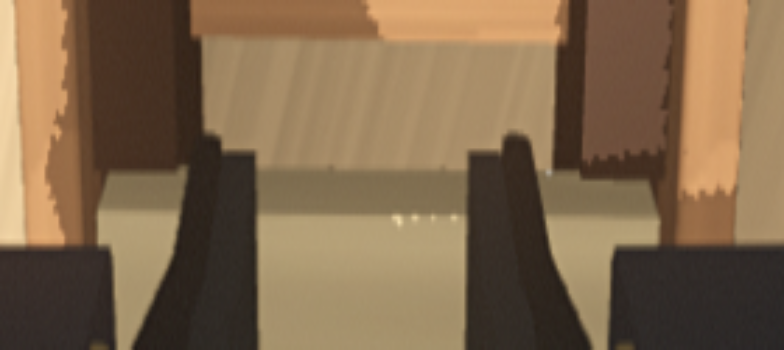

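The trailing edge's width and corners match a top at z = 0.060, which is seated (0.068 would be unseated). I'll move on to above the button end and check again.

```bash
python3 go.py 0.23 0.03 0.22
```

```text
t 8.4 till xy [-6.  -1.7] z 203.8 F till [-0.1  0.4] -0.7 w 0.31
shift/.3 [-0.7871  0.1025 -0.055 ] |mm| 238.7 turn/180 [-0.0027 -0.0001  0.0012]
```

```bash
python3 -m creep '[[0,-0.13,0.02,-0.03,0,0,0],[0,-0.26,0.04,-0.055,0,0,0],[0,-0.39,0.06,-0.055,-0.002,0,0],[0,-0.52,0.08,-0.055,-0.002,0,0],[0,-0.65,0.1,-0.055,-0.002,0,0]]'; python3 -m creep '[[0,-0.06,0,0,0,0,0],[0,-0.12,0,0,0,0,0],[0,-0.12,0,0,0,0,0],[0,-0.12,0,0,0,0,0]]';python3 go.py 0.25 0.03 0.2
python3 - <<'E'
from h import *
s=r.sense()
cv2.imwrite('pics/w10.png',r.capture('wrist'));np.savez('w10.npz',R=s['ee_rot'],p=s['tcp_pos'])
E
```

```text
time_s: 8.82
tcp_pos: [0.4533, 0.2055, 0.2189]
ee_rot: [[0.376, -0.927, 0.0], [-0.927, -0.376, -0.0], [0.0, -0.0, -1.0]]
wrist_force: [0.9, 1.1, 0.3]
gripper_width: 0.019
time_s: 9.15
tcp_pos: [0.4388, 0.2393, 0.2179]
ee_rot: [[0.378, -0.926, -0.001], [-0.926, -0.378, -0.002], [0.001, 0.002, -1.0]]
wrist_force: [0.7, -0.3, 0.3]
gripper_width: 0.008
t 9.15 till xy [227.5  31.4] z 217.9 F till [-0.5 -0.5] 0.3 w 0.01
shift/.3 [-0.0751 -0.0053  0.0595] |mm| 28.8 turn/180 [ 0.0006 -0.0003  0.0019]
```

View pics/w10.png

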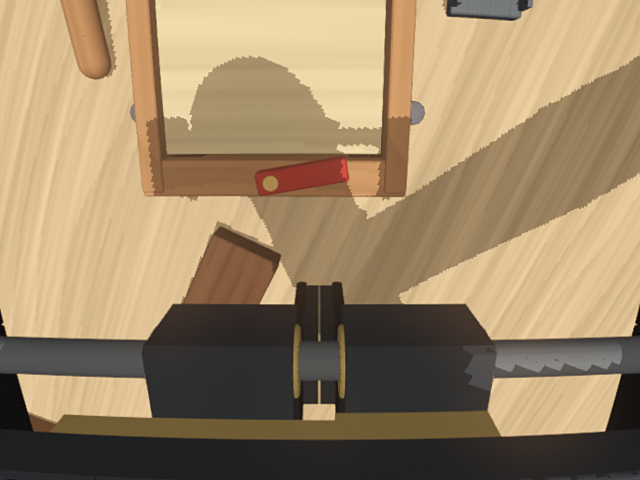

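The view is clear: the board's leading edge is at row ~154 and the end rail at rows 158–195. The button's pivot is at (270,184) and its tip at about (346,170).

```bash
cat >> wr.py <<'E'
def wplane(uv,z,R,p0):
    m=r.camera_model('wrist');T=np.eye(4);T[:3,:3]=R;T[:3,3]=p0;C=T@m['mount']
    q=cv2.undistortPoints(np.array([[uv]],float),m['mtx'],m['dist'])[0,0]
    v=C[:3,:3]@[q[0],q[1],1];X=C[:3,3]+v*(z-C[2,3])/v[2]
    return ((X-[p[0],p[1],0])@Rt*1e3).round(1)
E
python3 - <<'E'
from wr import *
d=np.load('w10.npz')
for n,uv,z in(('rail o-',(144,195),.062),('rail o+',(406,196),.062),('rail i-',(165,158),.062),('board lead -',(166,153.5),.060),('board lead +',(381,153.5),.060),('pivot',(270,184),.080),('tip top-corner',(348,180),.079),('tip corner in',(345,157),.079),('butt out',(259,195),.079),('butt in',(256,173),.079)): print(n,wplane(uv,z,d['R'],d['p']))
im=cv2.imread('pics/w10.png');cv2.imwrite('pics/w10z.png',cv2.resize(im[130:210,130:420],None,fx=2.7,fy=4))
E
```

```text
rail o- [208.7 -93.7  62. ]
rail o+ [208.6  93.8  62. ]
rail i- [182.4 -76.   62. ]
board lead - [179.5 -75.7  60. ]
board lead + [179.   74.8  60. ]
pivot [197.4  -0.7  80. ]
tip top-corner [194.6  50.9  79. ]
tip corner in [179.4  48.6  79. ]
butt out [205.   -8.4  79. ]
butt in [190.3  -9.9  79. ]
```

View pics/w10z.png

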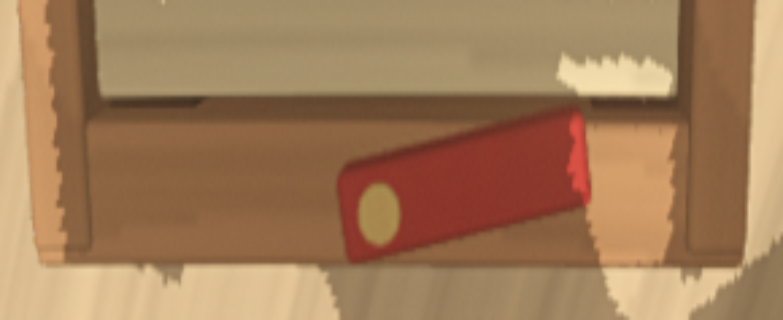

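My till frame agrees with the rail to within 1 mm. The board's leading edge is at 179, so its centre is at ≈ 114. Its width at z = 0.060 comes out as 150.5 mm, so it is flat and seated. The button is at about 10°. Next I'll descend outside the rail with the fingers closed.

```bash
python3 go.py 0.235 0.037 0.085
```

```text
t 9.2 till xy [226.7  31.3] z 218.0 F till [-1.2  0.5] -1.1 w 0.0
shift/.3 [-0.0281  0.0182  0.4434] |mm| 133.4 turn/180 [ 0.0005 -0.0003  0.0014]
```

```bash
python3 -m creep '[[0,-0.028,0.018,0.07,0,0,0.001],[0,-0.028,0.018,0.16,0,0,0.001],[0,-0.028,0.018,0.26,0,0,0.001],[0,-0.028,0.018,0.34,0,0,0.001],[0,-0.028,0.018,0.38,0,0,0.001]]'; python3 -m creep '[[0,0,0,0,0,0,0],[0,0,0,0,0,0,0]]'; python3 go.py 0.235 0.037 0.085
```

```text
time_s: 9.62
tcp_pos: [0.4295, 0.2416, 0.1006]
ee_rot: [[0.372, -0.928, -0.006], [-0.928, -0.372, -0.006], [0.003, 0.008, -1.0]]
wrist_force: [-0.2, -0.3, -0.2]
gripper_width: 0.004
time_s: 9.78
tcp_pos: [0.4292, 0.2399, 0.0995]
ee_rot: [[0.37, -0.929, -0.009], [-0.929, -0.37, -0.008], [0.005, 0.011, -1.0]]
wrist_force: [-0.4, -0.1, 0.1]
gripper_width: 0.004
t 9.78 till xy [231.6  40.1] z 99.5 F till [0.  0.5] 0.1 w 0.0
shift/.3 [-0.0117 -0.0108  0.0481] |mm| 15.2 turn/180 [ 0.0035 -0.0015 -0.001 ]
```

```bash
python3 -m creep '[[0,-0.012,-0.011,0.02,0.0035,-0.0015,-0.001],[0,-0.012,-0.011,0.048,0.0035,-0.0015,-0.001],[0,-0.012,-0.011,0.048,0.0035,-0.0015,-0.001],[0,-0.012,-0.011,0.048,0.0035,-0.0015,-0.001],[0,-0.012,-0.011,0.048,0.0035,-0.0015,-0.001]]';  python3 go.py 0.2075 0.0386 0.085
```

```text
time_s: 10.2
tcp_pos: [0.4311, 0.2444, 0.0856]
ee_rot: [[0.373, -0.928, 0.001], [-0.928, -0.373, 0.001], [-0.0, -0.001, -1.0]]
wrist_force: [-0.0, 0.4, 0.1]
gripper_width: 0.009
t 10.2 till xy [235.1  36.6] z 85.6 F till [ 0.4 -0.1] 0.1 w 0.01
shift/.3 [0.0919 0.0066 0.002 ] |mm| 27.6 turn/180 [-0.0003  0.0001  0.    ]
```

```bash
python3 -m creep '[[0,0.03,0.003,0,0,0,0],[0,0.06,0.005,0,0,0,0],[0,0.085,0.006,0,0,0,0],[0,0.107,0.009,0,0,0,0],[0,0.127,0.012,0,0,0,0]]';  python3 go.py 0.1867 0.0392 0.085; python3 go.py .1768 .0354 .085|tail -1; python3 go.py .1683 .0292 .085|tail -1
python3 - <<'E'
from h import *
cv2.imwrite('pics/s11.png',cv2.resize(r.capture('side')[270:390,290:450],None,fx=4,fy=4))
cv2.imwrite('pics/w11.png',r.capture('wrist'))
E
```

```text
time_s: 10.62
tcp_pos: [0.4425, 0.2072, 0.0859]
ee_rot: [[0.372, -0.928, 0.002], [-0.928, -0.372, 0.002], [-0.001, -0.002, -1.0]]
wrist_force: [-1.3, 1.5, 1.6]
gripper_width: 0.004
t 10.62 till xy [196.3  39.9] z 85.9 F till [1.8 0.7] 1.6 w 0.0
shift/.3 [ 0.032  -0.0023  0.0031] |mm| 9.7 turn/180 [-0.0007  0.0003 -0.0002]
shift/.3 [ 0.065  -0.015   0.0031] |mm| 20.0 turn/180 [-0.0007  0.0003 -0.0002]
shift/.3 [ 0.0934 -0.0357  0.0031] |mm| 30.0 turn/180 [-0.0007  0.0003 -0.0002]
```

View pics/s11.png

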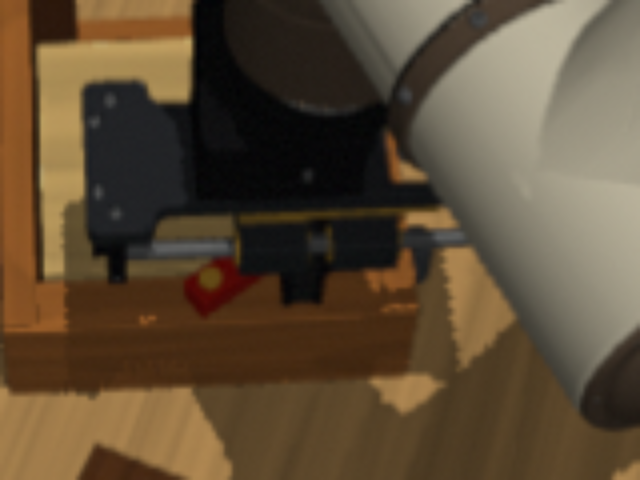

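View pics/w11.png

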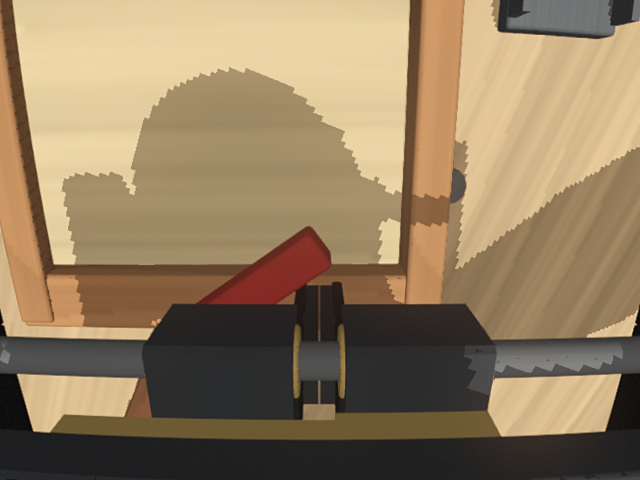

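The button has turned to roughly 35° with a force of about 2 N. I'll continue the arc.

```bash
python3 -m creep '[[0,0.016,-0.001,0,0,0,0],[0,0.032,-0.003,0,0,0,0],[0,0.05,-0.009,0.002,0,0,0],[0,0.065,-0.015,0.003,0,0,0],[0,0.08,-0.025,0.003,0,0,0]]';  python3 go.py .1683 .0292 .085; python3 go.py .1617 .021 .085|tail -1
python3 - <<'E'
from h import *
cv2.imwrite('pics/w12.png',r.capture('wrist'))
E
```

```text
time_s: 11.13
tcp_pos: [0.4578, 0.1863, 0.0845]
ee_rot: [[0.371, -0.929, -0.001], [-0.929, -0.371, -0.001], [0.0, 0.001, -1.0]]
wrist_force: [-0.4, 1.5, -0.1]
gripper_width: 0.004
t 11.13 till xy [171.2  33.5] z 84.5 F till [ 1.5 -0.2] -0.1 w 0.0
shift/.3 [ 0.0096 -0.0144 -0.0017] |mm| 5.2 turn/180 [ 0.0003 -0.0001 -0.0005]
shift/.3 [ 0.0316 -0.0418 -0.0017] |mm| 15.7 turn/180 [ 0.0003 -0.0001 -0.0005]
```

View pics/w12.png

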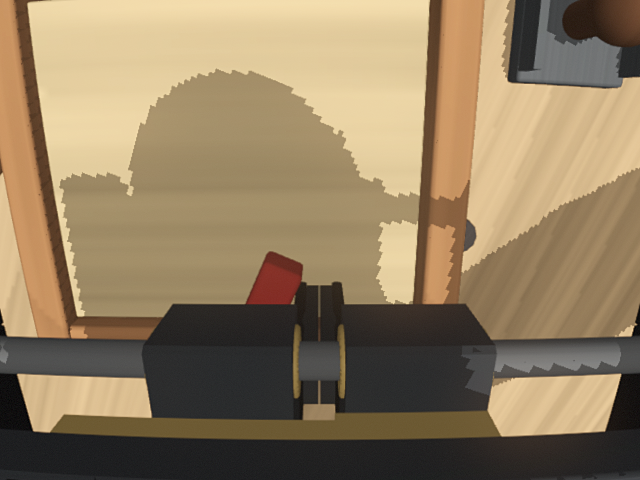

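```bash
python3 -m creep '[[0,0.008,-0.008,0,0,0,0],[0,0.016,-0.018,0,0,0,0],[0,0.024,-0.028,0,0,0,0],[0,0.03,-0.038,0,0,0,0],[0,0.032,-0.044,0,0,0,0]]';  python3 go.py .160 .02 .085
python3 - <<'E'
from h import *
cv2.imwrite('pics/w13.png',r.capture('wrist'))
E
```

```text
time_s: 11.6
tcp_pos: [0.4748, 0.182, 0.0844]
ee_rot: [[0.371, -0.929, -0.001], [-0.929, -0.371, -0.001], [0.001, 0.001, -1.0]]
wrist_force: [-1.0, -0.3, 0.1]
gripper_width: 0.006
t 11.6 till xy [160.9  19.4] z 84.4 F till [0.1 1.1] 0.1 w 0.01
shift/.3 [ 0.0029  0.0021 -0.0019] |mm| 1.2 turn/180 [ 0.0003 -0.0002 -0.0007]
```

View pics/w13.png

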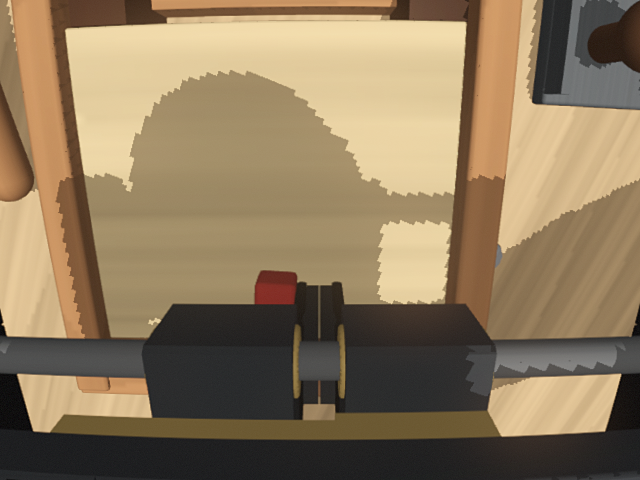

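The button looks square, about 90°. I'll back off sideways, then up.

```bash
python3 -m creep '[[0,0,0.02,0,0,0,0],[0,0,0.06,0,0,0,0],[0,0,0.08,-0.03,0,0,0],[0,0,0.08,-0.13,0,0,0],[0,0,0.08,-0.26,0,0,0]]'; python3 -m creep '[[0,-0.1,0,-0.1,0,0,0],[0,-0.22,0,-0.15,0,0,0],[0,-0.32,0,-0.15,0,0,0],[0,-0.32,0,-0.15,0,0,0],[0,-0.32,0,-0.15,0,0,0]]'; python3 go.py
python3 - <<'E'
from h import *
s=r.sense()
cv2.imwrite('pics/w14.png',r.capture('wrist'));np.savez('w14.npz',R=s['ee_rot'],p=s['tcp_pos'])
cv2.imwrite('pics/s14.png',cv2.resize(r.capture('side')[180:390,230:450],None,fx=2.7,fy=2.7))
E
```

```text
time_s: 12.07
tcp_pos: [0.4505, 0.1718, 0.1617]
ee_rot: [[0.371, -0.929, -0.006], [-0.929, -0.371, -0.005], [0.003, 0.007, -1.0]]
wrist_force: [2.2, 0.7, 0.2]
gripper_width: 0.007
time_s: 12.48
tcp_pos: [0.4144, 0.2623, 0.2074]
ee_rot: [[0.374, -0.928, -0.005], [-0.928, -0.374, -0.004], [0.002, 0.006, -1.0]]
wrist_force: [0.1, -0.7, -0.8]
gripper_width: 0.008
t 12.48 till xy [257.8  45.5] z 207.4 F till [-0.7  0.2] -0.8 w 0.01
```

View pics/w14.png

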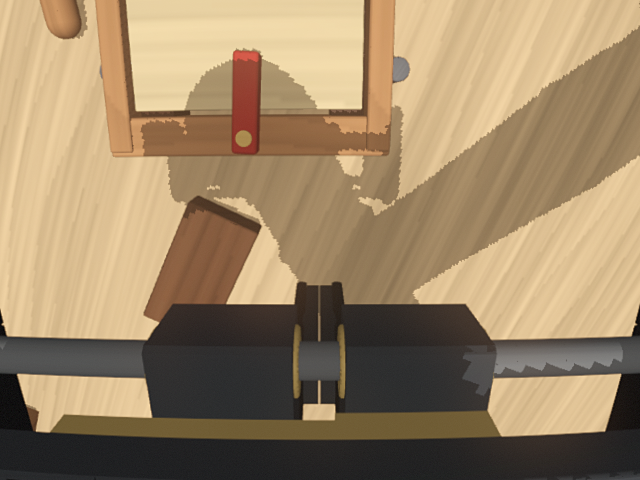

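View pics/s14.png

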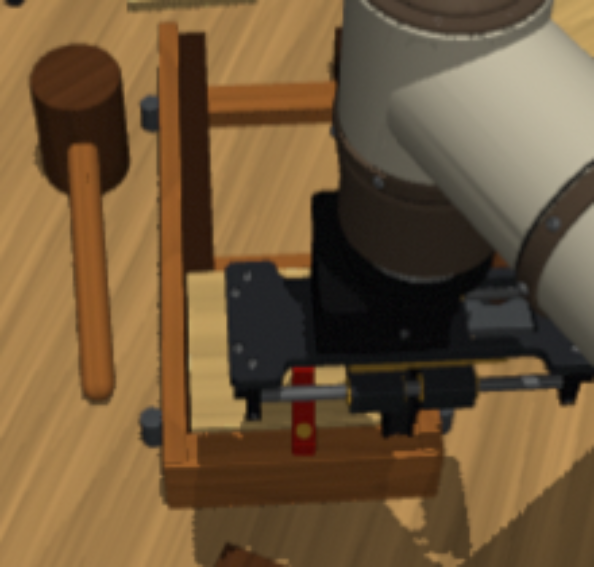

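```bash
python3 - <<'E'
from wr import *
R=np.array([[0.371,-0.929,-0.001],[-0.929,-0.371,-0.001],[0.001,0.001,-1.0]]);P=np.array([0.4748,0.182,0.0844])
for z in(.06,.068):print('w13 trailing',z,wplane((66,28),z,R,P),wplane((466,21),z,R,P))
d=np.load('w14.npz')
print('lead',wplane((134,110),.06,d['R'],d['p']),wplane((363,110),.06,d['R'],d['p']))
a=wplane((243,138),.079,d['R'],d['p']);b=wplane((247,57),.079,d['R'],d['p']);print('piv,tip',a,b,'angle',np.degrees(np.arctan2(-(b-a)[0],(b-a)[1])))
E
```

```text
w13 trailing 0.06 [ 50.  -75.3  60. ] [49.3 73.7 60. ]
w13 trailing 0.068 [ 51.3 -70.8  68. ] [50.7 71.1 68. ]
lead [179.1 -76.3  60. ] [180.   75.2  60. ]
piv,tip [196.7  -1.   79. ] [148.9   3.3  79. ] angle 84.85961350173683
```

```bash
python3 -c "
from station import r
print(r.finish_job(), r.sense()['time_s'])"
```

```text
the job is handed in; nothing more can be done
the job is handed in; nothing more can be done
```

I pushed the largest board, the one on the runners, along by its trailing edge until it dropped into the notch, and backed off. I then swung the red button over it with closed fingertips, withdrew clear, and handed the job in. The clock read 12.5 s at the last move, and no verdict was reported.

- **Board:** Its trailing edge is at 50 mm and its leading edge at 179.5 mm along the till, so its centre is at about 114–115 mm. At the seated height (top at 60 mm) both edges measure 149–151 mm wide, so it lies flat in the notch.
- **Button:** It stands at about 85° (about 1.48 rad) by my measurement; by eye it looks square at 90°.
- **Forces:** Wrist readings at the ends of the moves stayed below about 4 N during both pushes.
- **Bystanders:** By eye the mallet, plane and offcut had not moved in the pictures. I made no numerical check, and the last pictures do not show all three clearly.
- **Disagreements:** The side camera's heights read about 3–6 mm low, so I relied on the wrist camera. Twice a move was read before the arm had settled, which left a 5–6 mm sideways error that I corrected before touching anything.

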